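# Turn the sample carousel to the dosing needle and press start

### The arm

A 6-joint arm with a two-finger parallel gripper is mounted at the origin on the work surface. World frame = base frame: x ahead of the robot, y to its left, z up, the work surface at z = 0. Lengths are in m, angles in rad, forces in N, time in s.
With the tool pointing down it reaches from about 0.4 to 0.825 m from the base axis. Payload 7 kg.
Tool frame: the origin (TCP) lies midway between the tips of the shut fingers; the grasp point (between the pads) lies 19 mm behind it; z points along the fingers, y is the line along which they close (so a half turn about z gives the same grasp; the last joint's range is limited). The gripper opens to 88 mm and grips with 3 to 60 N. Pads are 19 mm wide; open, the fingers measure 130 mm over their backs; the gripper's body (78 mm by 193 mm) begins 47 mm behind the grasp point.
Start: joints at [-0.93, 0.359, 0.012, 0, -1.224, -0.288], TCP at [0.233, -0.633, 0.192] pointing down, gripper open.
Joint ranges: [-3.07, 3.07], [-1.43, 2.12], [-1.02, 1.25], [-3.03, 1.67], [-3.05, -0], [-3.03, 3.03]. Speed limits (rad/s): [2.39, 2.39, 3.01, 3.14, 3.14, 3.14].

### API

Orientations are given as [roll, pitch, yaw] about the fixed x, y, z axes, in that order (R = Rz(yaw) Ry(pitch) Rx(roll)).
In Python, from station import arm, grab_frame, camera_params, spot_in gives the robot as it stands.
- The arm moves only by the shell command python3 -m jog 'ROWS' [FORCE]. ROWS is JSON, a list that holds one entry, the list of rows, each a list of 7 numbers: the shift along the tool's x, y, z in mm, then the turn, a rotation vector about the tool's x, y, z in rad, then the finger opening in mm, from 0 to 87.6. In form: [[[x, y, z, wx, wy, wz, fingers], ...]]. A call has 1 to 20 rows; each row is the pose to reach, as a shift and turn from the pose commanded when the call began, along the tool's axes at that moment; what a row does not reach only later rows make up. A row lasts 1/8 s, in which the tool goes at most 62.5 mm and 10.7 degrees, less where a joint would pass 70% of its speed; a pose out of reach is approached as far as the arm can. A call with a gripper value outside its range is refused whole. The fingers move at their own pace and stop on an object; FORCE is the grip in N (left out, the last holds). Time passes only in rows, so rows that repeat a pose let the fingers close. It gives the time, the measured TCP pose, the force, the opening and the grip force at its end, in the units of the state.
- arm.get_state(): the state, without advancing time (a new reading comes with each control period).
- grab_frame(name): name is "scene" or "top" or "wrist"; returns (picture, depth): 420x560x3 uint8, blue, green, red; 420x560 float32, m along the optical axis (not along the pixel's ray), 0 where there is no reading.
- camera_params(name): a dict with "mtx" (3x3 intrinsics, pixels), "R" (3x3) and "t" (3): a world point X has camera coordinates R X + t. Camera axes: x right, y down, z forward; pixel columns grow to the right and rows downward; lengths in m; the calibration is good to about 2 mm. A picture is of the moment at which its call begins: read the wrist's pose just before it. camera_params takes no time and is no camera call; for the wrist camera it gives the pose at the moment of the call.
- arm.job_done(): hands the job in; it is judged then, once.
Trained networks look in the newest picture that a camera, given by its name, has taken for a name from the list of things; names that differ only in an ending like _2 or _b are one class to them, and where a whole thing is asked for, a point or a joint stands for the part that bears it (a point fixed in the world has none). Each returns a list of dicts, best first, with "confidence" (0 to 1); they miss things now and then, are a little off and sometimes report something else, mostly with a low value. They report only what shows in the picture. A call takes as long as a camera call. They do not tell look-alikes from the thing itself.
- spot_in(query, camera): "uv" ([column, row] in pixels, amid what is visible of it).
The state is a dict: "t": time; "q": joint angles; "qd": joint speeds; "joint_efforts": joint torques, N m; "eef_pos": TCP position; "ee_rot": TCP orientation; "force": force on the tool from outside, world axes, zero at the start; "moment": the same for the moment, N m; "width": finger opening in m; "gripper_force": force on a finger pad.
Only numpy, scipy, OpenCV 4.12 (cv2) and the standard library are available. Lean on these libraries where they do the work, as an engineer would, in place of code of your own. Each camera call takes 0.05 s, during which the arm holds its last target. There are 200 camera calls.

### The job

With a fingertip pushing on one of the bare aluminium arms, turn the sample carousel, without flicking it, until the red-capped vial stands centred under the needle of the blue dosing post. Only then press the green start button on the grey box fully down with a fingertip and let it go, leaving the red vial under the needle. Do not touch the vials, and leave the bottle, beaker and loose blue-capped vial standing where they are.

Things in the scene. Friction and masses are not known exactly. Their poses are not given: they have to be found in the camera images.
- carousel: Fixed carousel base: slate-blue disc 284 mm across, 12 mm thick, on the bench. Origin: centre of its underside, on the wheel's vertical axis. Its +x axis points to the dosing post: a blue block 22 x 34 mm, 154 to 176 mm from the axis, with a thin blue overhanging bar (top 110 mm high) carrying a steel needle that points down. A yellow stripe on the disc runs radially below the needle.
- wheel (a joint): Angle of the star wheel, rad, anticlockwise from above positive; 0 or 6.283 is when the red vial is exactly under the needle. No stop within a turn either way. Four arms 90 degrees apart end in grey cups (38 mm across, centred 110 mm from the axis, top 66 mm high), each with a vial. Friction holds it where it is left: about 2 to 3 N at 60 mm from the axis turns it; it does not coast when pushed slowly.
- spoke_mid (a point): Point on the top edge, 75 mm above the bench, of the bare aluminium arm that leads to the red vial, 60 mm from the axis. Each arm is an upright blade 10 mm thick, 45 to 75 mm above the bench with open air below it, bare from the round grey hub (radius 24 mm, top 78 mm, with a steel pin up to 86 mm) out to the cup, 91 mm from the axis.
- hub (a point): Point on the wheel's axis, 75 mm above the bench, level with the top of the arms.
- red_cap (a point): Centre of the top of the red vial's cap, 88 mm above the bench, 110 mm from the wheel's axis; one arm lies on the line from the hub to it, the other three at 90, 180 and 270 degrees from that.
- nozzle (a point): Tip of the dosing needle, 94 mm above the bench, 110 mm from the wheel's axis; fixed to the base.
- red_vial: Glass vial with a red cap, 30 mm across, standing loosely in its cup on the wheel (it could be lifted out), top 88 mm above the bench; not to be touched. Origin at the centre of its underside, 40 mm above the bench.
- vial_a: Glass vial with a white cap in the cup 90 degrees anticlockwise from the red one, same size; not to be touched.
- vial_b: Glass vial with a white cap in the cup opposite the red one, same size; not to be touched.
- vial_c: Glass vial with a white cap in the cup 90 degrees clockwise from the red one, same size; not to be touched.
- start_box: Grey fixed box 90 x 80 x 30 mm high, origin at the centre of its underside, carrying the green start button in a black housing in the middle of its top; it stands to the left or right of the carousel, nearer or farther, never moves.
- start_top (a point): Centre of the top face of the green start button (30 mm across), 52 mm above the bench; it is pressed straight down.
- start (a joint): Travel of the start button, m: 0 is up, 0.006 fully down, which takes 5 N; it springs back.
- bottle: Loose amber glass bottle with white cap, 64 mm across and 110 mm tall, standing; origin at the centre of its underside.
- beaker: Loose open glass beaker, 70 mm across and 80 mm tall, standing; origin at the centre of its underside.
- spare_vial: Loose amber vial with a blue cap, 32 mm across and 58 mm tall, standing on the bench; origin at the centre of its underside.
Mind the look-alikes: they are no part of the job. What is shaped like the beaker but yellow is not meant.

How it is judged:
On the way, in this order (a step that is already met when the one before it is completed fails the run):
1. the red vial stands under the needle and the wheel is still (horizontal distance between red_cap and nozzle below 0.007 m and velocity of joint wheel between -0.05 and 0.05 rad/s), for 0.3 s.
2. the start button is pressed down with the red vial under the needle (value of joint start above 0.0045 m and horizontal distance between red_cap and nozzle below 0.007 m), for 0.05 s.
At the end, for the whole second after the job is handed in: The red cap is within 7 mm of the needle seen from above, the wheel is at rest, the start button has been pressed (4.5 mm or more) and is up again, and the bottle, beaker and loose vial stand within 20 mm of where they were (all of step 1 and value of joint start below 0.0015 m and distance of each of bottle, beaker, spare_vial from where it was at the start of the episode below 0.02 m and angle between each of bottle, beaker, spare_vial's own z axis and vertical below 0.2 rad); the robot touches nothing.
It fails at once if the start button is pressed (over 3 mm) while the red vial is not under the needle (over 7 mm off) (value of joint start above 0.003 m and horizontal distance between red_cap and nozzle above 0.007 m).
It fails at once if a vial on the carousel is touched by the robot (over 1 N) or lifted (contact force between any of the fingers, the arm and red_vial above 1 N or contact force between any of the fingers, the arm and vial_a above 1 N or contact force between any of the fingers, the arm and vial_b above 1 N or contact force between any of the fingers, the arm and vial_c above 1 N or z of any of red_vial, vial_a, vial_b, vial_c in the frame of hub above -0.03 m).
It fails at once if the wheel is flicked (faster than 4 rad/s) (velocity of joint wheel above 4 rad/s or velocity of joint wheel below -4 rad/s).
It fails at once if the bottle, beaker or loose vial is lifted, carried, shifted over 20 mm or tipped (distance of any of bottle, beaker, spare_vial from where it was at the start of the episode above 0.02 m or angle between any of bottle, beaker, spare_vial's own z axis and vertical above 0.3 rad).
It also fails if it takes over 58 s, if anything falls off the work surface, if the arm or the gripper's body presses on something with over 40 N, if the wrist force passes 120 N, or if a joint passes its speed limit or range.

## Working session

There is one attempt and no reset: what is moved stays moved. The work goes in short steps, Python scripts to look and compute and a shell command to move; the robot and the scene stay as the last step left them, time stands still between calls to the robot, and variables do not carry over. Pictures are saved under pics/ and viewed, at most 10 in all, crops included, and the job is handed in when it is done.

```bash
mkdir -p pics; cat > h.py <<'E'
import numpy as np, cv2, json
from station import arm, grab_frame, camera_params, spot_in
def unproj(p,uv,d):
    K=np.array(p["mtx"]);R=np.array(p["R"]);t=np.array(p["t"])
    c=np.linalg.solve(K,[uv[0],uv[1],1])*d
    return R.T@(c-t)
def onplane(p,uv,z):
    K=np.array(p["mtx"]);R=np.array(p["R"]);t=np.array(p["t"])
    r=R.T@np.linalg.solve(K,[uv[0],uv[1],1]);c=-R.T@t
    return c+r*(z-c[2])/r[2]
E
python3 - <<'E'
from h import *
s=arm.get_state();print(s["t"],s["eef_pos"],s["ee_rot"],s["width"])
ims=[]
for n,qs in (("top",["red_cap","hub","nozzle","start_top","carousel","bottle","beaker","spare_vial","vial_a"]),("scene",[])):
    im,d=grab_frame(n);p=camera_params(n);cv2.imwrite(f"pics/{n}0.png",im);np.save(n+"0.npy",d)
    for q in qs:
        for r in spot_in(q,n)[:4]:
            u,v=r["uv"];dd=d[int(v),int(u)];print(n,q,np.round(r["uv"],1),round(r["confidence"],2),np.round(unproj(p,r["uv"],dd),3) if dd>0 else None)
E
```

```text
0.0 [ 0.23299718 -0.63293614  0.19101817] [ 3.13995365e+00 -1.22981909e-04 -2.78894826e+00] 0.08777162190663991
top red_cap [262.1 170.2] 0.54 [ 0.667 -0.007  0.087]
top red_cap [114.7 277.1] 0.48 [0.434 0.329 0.052]
top hub [256.9 218.8] 0.84 [0.556 0.006 0.087]
top nozzle [263.2 220.6] 0.65 [ 0.553 -0.008  0.078]
top start_top [116.4 277.4] 0.52 [0.434 0.326 0.051]
top start_top [413.1 265. ] 0.46 [ 0.45  -0.342  0.056]
top carousel [262.3 224.9] 0.97 [ 0.544 -0.006  0.078]
top bottle [107.  208.2] 0.77 [0.586 0.338 0.09 ]
top bottle [255.3 217.6] 0.5 [0.559 0.009 0.087]
top beaker [399.8 192.1] 0.91 [ 0.627 -0.339  0.004]
top beaker [394.9 144.1] 0.88 [ 0.749 -0.335  0.005]
top beaker [446.4 187.8] 0.75 [ 0.636 -0.454  0.004]
top beaker [371.6 237.2] 0.57 [ 0.518 -0.264  0.003]
top spare_vial [413.9 263.9] 0.81 [ 0.452 -0.344  0.057]
top vial_a [301.4 225.2] 0.56 [ 0.541 -0.092  0.087]
top vial_a [207.8 212.1] 0.54 [0.573 0.114 0.088]
```

```bash
python3 - <<'E'
import cv2
im=cv2.imread("pics/top0.png");cv2.imwrite("pics/top0c.png",cv2.resize(im[90:320,60:480],None,fx=1.9,fy=1.9,interpolation=cv2.INTER_CUBIC))
E
```

```text
(no output)
```

View pics/top0c.png

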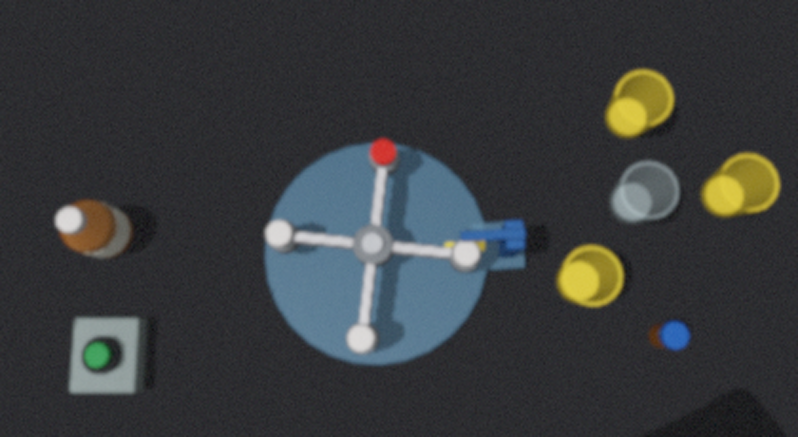

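View pics/scene0.png

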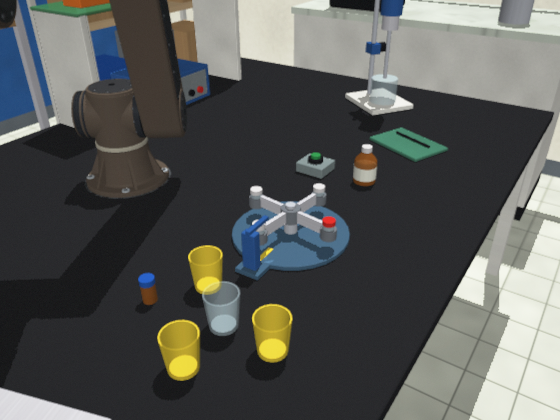

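The top view shows the red cap at crop (383,152), i.e. at +x of the hub (372,243), and the post at (515,238), i.e. towards -y. A white vial at (465,254) is near the needle. The green button on the grey box is at (97,355), and the green-like spot_in hit on the right is the blue-capped vial at (675,335). The clear beaker is at (648,190), and the three yellow ones are look-alikes. Next I measure the angles.

```bash
python3 - <<'E'
from h import *
im=cv2.imread("pics/top0.png");d=np.load("top0.npy");p=camera_params("top")
K=np.array(p["mtx"]);R=np.array(p["R"]);t=np.array(p["t"])
print("cam",-R.T@t)
v,u=np.mgrid[:420,:560]
P=(np.stack([(u-K[0,2])/K[0,0],(v-K[1,2])/K[1,1],np.ones_like(u)],-1)*d[...,None]-t)@R
hsv=cv2.cvtColor(im,cv2.COLOR_BGR2HSV);H,S,V=[hsv[...,i].astype(int) for i in range(3)]
near=(np.hypot(P[...,0]-.553,P[...,1])<.22)&(d>0)
# disc ellipse
m=(near&(abs(P[...,2]-.012)<.006)&(H>90)&(H<120)&(S>60)).astype(np.uint8)
c=max(cv2.findContours(cv2.morphologyEx(m,cv2.MORPH_CLOSE,np.ones((9,9))),0,1)[0],key=cv2.contourArea)[:,0]
q=np.array([onplane(p,x,.012) for x in cv2.convexHull(c)[:,0]])[:,:2]
q=q[(q[:,1]>-.12)]
A=np.c_[2*q,np.ones(len(q))];s=np.linalg.lstsq(A,(q**2).sum(1),rcond=None)[0];print("disc",s[:2],np.sqrt(s[2]+s[:2]@s[:2]))
def blob(n,m,z=None):
    k,l,st,ce=cv2.connectedComponentsWithStats(m.astype(np.uint8))
    for i in np.argsort(-st[1:,4])[:5]+1:
        if st[i,4]>5: print(n,st[i,4],np.round(ce[i],1),np.round(np.median(P[l==i],0),4),np.round(onplane(p,ce[i],z),4) if z else '')
blob("red",near&((H<8)|(H>172))&(S>150)&(V>80),.085)
blob("white",near&(abs(P[...,2]-.088)<.005)&(S<50)&(V>120),.088)
blob("hub",near&(abs(P[...,2]-.080)<.01)&(np.hypot(P[...,0]-.553,P[...,1])<.04),.08)
blob("yel",near&(H>18)&(H<35)&(S>80),.012)
w=near&(P[...,2]>.1);print("post",w.sum());pp=P[w];print(np.round([pp.min(0),pp.max(0),np.median(pp,0)],4))
r=cv2.minAreaRect(np.float32(pp[:,:2]));print(r)
blob("postpix",w,.11)
g=(H>45)&(H<85)&(S>100)&(V>60);blob("green",g,.052)
E
```

```text
cam [ 0.443551   -0.05203497  0.93559241]
disc [0.55831239 0.00841813] 0.1406181485049233
red 132 [261.4 169. ] [ 0.6694 -0.0046  0.0877] [ 0.6702 -0.0053  0.085 ]
white 146 [249.7 267.9] [0.4494 0.0213 0.0878] [0.4495 0.0218 0.088 ]
white 141 [206.5 212.6] [0.5718 0.118  0.0873] [0.5722 0.1172 0.088 ]
white 134 [304.9 223.3] [ 0.5451 -0.1003  0.0879] [ 0.5445 -0.1003  0.088 ]
white 87 [255.5 217.9] [0.5586 0.0078 0.086 ] [0.5585 0.0085 0.088 ]
hub 476 [257.3 219.6] [0.5562 0.0077 0.0773] [0.5557 0.0052 0.08  ]
yel 39 [356.2 234.1] [ 0.5198 -0.2153  0.0775] [ 0.5254 -0.2261  0.012 ]
yel 15 [312.9 218.8] [ 0.5636 -0.1242  0.0128] [ 0.5641 -0.1241  0.012 ]
yel 7 [296.3 218.4] [ 0.5666 -0.0834  0.0127] [ 0.5657 -0.0841  0.012 ]
post 280
[[ 0.5468 -0.1673  0.1001]
 [ 0.5799 -0.0933  0.1136]
 [ 0.5619 -0.1448  0.1086]]
((0.563119649887085, -0.13023629784584045), (0.033059537410736084, 0.07394281774759293), 0.34928521513938904)
postpix 280 [322.3 213.6] [ 0.5619 -0.1448  0.1086] [ 0.5622 -0.137   0.11  ]
green 1712 [ 12.6 202.1] [0.6257 0.6086 0.0117] [0.6106 0.5766 0.052 ]
green 167 [110.7 276.5] [0.4351 0.3385 0.0513] [0.4359 0.3383 0.052 ]
```

```bash
cat >> h.py <<'E'
from scipy.spatial.transform import Rotation as Ro
def row(pos,yaw):  # world target pos (m), yaw (deg), tool straight down -> row numbers from current pose
    s=arm.get_state();R0=Ro.from_euler("xyz",s["ee_rot"]);Rt=Ro.from_euler("xyz",[np.pi,0,np.deg2rad(yaw)])
    return np.round(R0.inv().apply(np.array(pos)-s["eef_pos"])*1e3,1),np.round((R0.inv()*Rt).as_rotvec(),3)
E
python3 -c "
from h import *
print(row([.4946,-.0239,.191],-7))"
```

```text
(array([-455.9,  481.6,    1. ]), array([ 0.   ,  0.   , -2.667]))
```

```bash
python3 -m jog '[[[-456,482,0,0,0,-2.667,0],[-456,482,0,0,0,-2.667,0],[-456,482,0,0,0,-2.667,0],[-456,482,0,0,0,-2.667,0],[-456,482,0,0,0,-2.667,0],[-456,482,0,0,0,-2.667,0],[-456,482,0,0,0,-2.667,0],[-456,482,0,0,0,-2.667,0],[-456,482,0,0,0,-2.667,0],[-456,482,0,0,0,-2.667,0],[-456,482,0,0,0,-2.667,0],[-456,482,0,0,0,-2.667,0],[-456,482,0,0,0,-2.667,0],[-456,482,0,0,0,-2.667,0],[-456,482,0,0,0,-2.667,0],[-456,482,0,0,0,-2.667,0],[-456,482,0,0,0,-2.667,0],[-456,482,0,0,0,-2.667,0]]]' 20; python3 -c "
from h import *
print(arm.get_state()['q']);print(row([.4946,-.0239,.055],-7))
im,d=grab_frame('wrist');cv2.imwrite('pics/w1.png',im)"
```

```text
t: 2.8
eef_pos: [0.4946, -0.0236, 0.192]
ee_rot: [-3.142, -0.0, -0.122]
force: [0.2, 0.2, -0.5]
width: 0.0004
gripper_force: 0.0
[ 3.50151686e-01  5.93872132e-02 -3.73990729e-01  6.15728818e-06
 -1.13735276e+00  1.09819116e+00]
(array([1.00e-01, 3.00e-01, 1.37e+02]), array([-0., -0., -0.]))
```

View pics/w1.png

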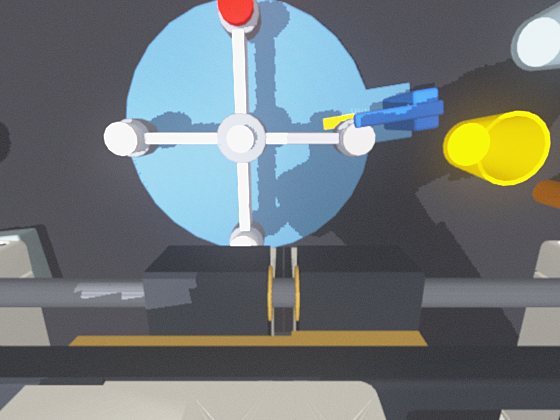

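Wrist view: the near arm, at pixels (243,200), lines up with the tool. The stripe (338,122) and the bar (390,113) point from the hub (241,138) slightly above the white arm. I refine the needle direction from here.

```bash
cat > ang.py <<'E'
from h import *
def ang(cam,C=np.array([.559,.0085])):
    p=camera_params(cam);im,d=grab_frame(cam)
    K=np.array(p["mtx"]);R=np.array(p["R"]);t=np.array(p["t"]);v,u=np.mgrid[:420,:560]
    P=(np.stack([(u-K[0,2])/K[0,0],(v-K[1,2])/K[1,1],np.ones_like(u)],-1)*d[...,None]-t)@R
    hsv=cv2.cvtColor(im,cv2.COLOR_BGR2HSV);H,S,V=[hsv[...,i].astype(int) for i in range(3)]
    near=(np.hypot(P[...,0]-C[0],P[...,1]-C[1])<.19)&(d>0)
    def rep(n,m,z):
        k,l,st,ce=cv2.connectedComponentsWithStats(m.astype(np.uint8))
        for i in np.argsort(-st[1:,4])[:3]+1:
            if st[i,4]<6: continue
            X=onplane(p,ce[i],z)[:2]; e=X-C
            print(cam,n,st[i,4],ce[i].round(1),X.round(4),"r",np.hypot(*e).round(4),"ang",np.degrees(np.arctan2(e[1],e[0])).round(2))
    rep("red",near&((H<8)|(H>172))&(S>150)&(V>80)&(P[...,2]>.08),.088)
    rep("pin",near&(abs(P[...,2]-.086)<.004)&(np.hypot(P[...,0]-C[0],P[...,1]-C[1])<.02),.086)
    rep("white",near&(abs(P[...,2]-.088)<.004)&(S<60)&(np.hypot(P[...,0]-C[0],P[...,1]-C[1])>.09),.088)
    rep("stripe",near&(H>18)&(H<35)&(S>80)&(abs(P[...,2]-.012)<.006),.012)
    b=(H>100)&(H<125)&(S>120)
    rep("bar",near&b&(abs(P[...,2]-.109)<.005)&(np.hypot(P[...,0]-C[0],P[...,1]-C[1])<.148),.11)
    rep("block",near&b&(abs(P[...,2]-.109)<.012)&(np.hypot(P[...,0]-C[0],P[...,1]-C[1])>.152),.11)
    return P,hsv
if __name__=="__main__":
    import sys
    for c in sys.argv[1:]: ang(c)
E
python3 ang.py wrist
```

```text
wrist red 717 [235.8  10.3] [ 0.6623 -0.0051] r 0.1041 ang -7.52
wrist pin 547 [240.2 137.9] [0.5598 0.008 ] r 0.0009 ang -30.47
wrist white 861 [121.4 137.9] [0.5734 0.1163] r 0.1088 ang 82.41
wrist white 766 [358.6 139.1] [ 0.5454 -0.1002] r 0.1096 ang -97.15
wrist white 204 [243.9 240.3] [0.4602 0.0201] r 0.0995 ang 173.28
wrist stripe 225 [334.3 120.8] [ 0.5635 -0.0912] r 0.0998 ang -87.41
wrist bar 815 [382.7 115.9] [ 0.5634 -0.1163] r 0.1249 ang -87.96
wrist block 1074 [426.4 108.3] [ 0.565  -0.1526] r 0.1612 ang -87.88
```

```bash
python3 -m jog '[[[0,0,50,0,0,0,0],[0,0,100,0,0,0,0],[0,0,120,0,0,0,0],[0,0,137,0,0,0,0],[0,0,137,0,0,0,0]]]'
```

```text
t: 3.52
eef_pos: [0.4936, -0.0238, 0.0539]
ee_rot: [3.14, 0.003, -0.122]
force: [-0.1, 0.2, 0.9]
width: 0.0004
gripper_force: 0.0
```

```bash
cat > arc.py <<'E'
from h import *
import sys
C=np.array([.559,.0085])
def tgt(th,off,al=60):
    a=np.deg2rad(th);e=np.array([np.cos(a),np.sin(a)]);n=np.array([-e[1],e[0]])
    return np.r_[C+(al*e+off*n)/1e3,.055]
if __name__=="__main__":
    t0,t1,n,o0,o1=map(float,sys.argv[1:6]);n=int(n)
    for k in range(1,n+1):
        th=t0+(t1-t0)*k/n;a,b=row(tgt(th,o0+(o1-o0)*k/n),th-180);print(a[:2].round(),a[2],b[2].round(2))
E
python3 arc.py 173 173 2 36 28;echo; python3 arc.py 173 113 16 28 28
```

```text
[ 1. -8.] -1.2 0.0
[  1. -12.] -1.2 0.0

[ -1. -16.] -1.2 0.06
[ -2. -20.] -1.2 0.13
[ -3. -24.] -1.2 0.2
[ -4. -29.] -1.2 0.26
[ -5. -33.] -1.2 0.33
[ -5. -37.] -1.2 0.39
[ -5. -42.] -1.2 0.46
[ -5. -46.] -1.2 0.52
[ -4. -50.] -1.2 0.59
[ -4. -54.] -1.2 0.66
[ -3. -59.] -1.2 0.72
[ -1. -63.] -1.2 0.78
[  0. -67.] -1.2 0.85
[  2. -71.] -1.2 0.92
[  4. -74.] -1.2 0.98
[  7. -78.] -1.2 1.05
```

```bash
python3 -m jog '[[[1,-4,0,0,0,0,0],[1,-8,0,0,0,0,0],[1,-12,0,0,0,0,0],[-1,-16,0,0,0,0.06,0],[-2,-20,0,0,0,0.13,0],[-3,-24,0,0,0,0.2,0],[-4,-29,0,0,0,0.26,0],[-5,-33,0,0,0,0.33,0],[-5,-37,0,0,0,0.39,0],[-5,-42,0,0,0,0.46,0],[-5,-46,0,0,0,0.52,0],[-5,-46,0,0,0,0.52,0]]]'; python3 ang.py top
```

```text
t: 5.03
eef_pos: [0.4954, 0.0232, 0.0553]
ee_rot: [-3.141, -0.0, -0.641]
force: [0.3, -0.1, 0.4]
width: 0.0009
gripper_force: 0.0
top red 119 [261.4 169.5] [ 0.6682 -0.0054] r 0.1101 ang -7.26
top white 133 [304.9 223.3] [ 0.5446 -0.1002] r 0.1097 ang -97.56
top white 45 [248.9 271.6] [0.4416 0.0236] r 0.1184 ang 172.65
top stripe 18 [312.8 218.7] [ 0.5643 -0.1239] r 0.1325 ang -87.71
top stripe 9 [295.8 218.4] [ 0.5657 -0.0829] r 0.0916 ang -85.81
top bar 102 [313.8 213.4] [ 0.563  -0.1188] r 0.1273 ang -88.18
top block 161 [330.7 213.5] [ 0.562 -0.155] r 0.1635 ang -88.94
```

```bash
python3 - <<'E'
from h import *
a,_=grab_frame('scene');b,_=grab_frame('wrist')
a=cv2.resize(a[150:300,180:380],(800,600),interpolation=cv2.INTER_CUBIC)
cv2.imwrite('pics/s2.png',a)
E
```

```text
(no output)
```

View pics/s2.png

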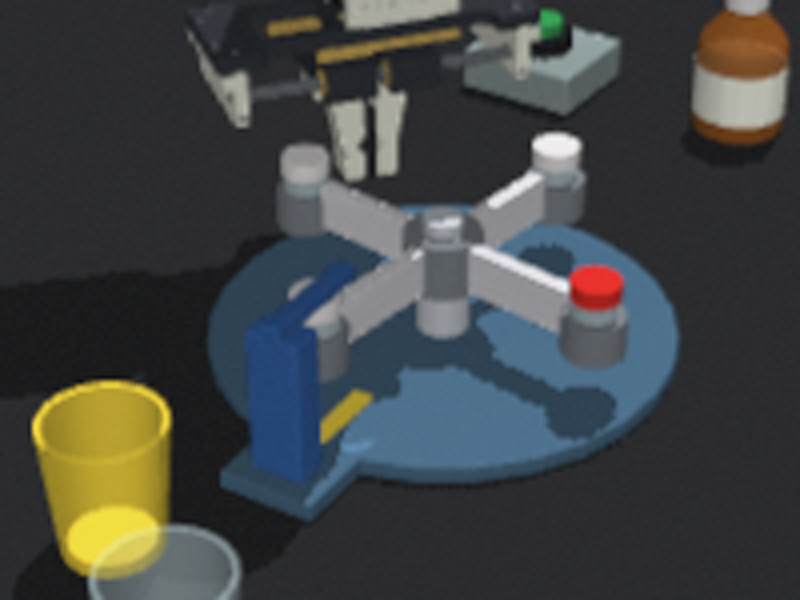

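```bash
python3 - <<'E'
from h import *
s=arm.get_state();print(s["eef_pos"],s["q"])
p=camera_params("scene");K=np.array(p["mtx"]);R=np.array(p["R"]);t=np.array(p["t"])
def pr(X):
    c=K@(R@np.array(X)+t);c=c[:2]/c[2];return ((c-[180,150])*4).round()
print("cam",(-R.T@t).round(2))
for X in (s["eef_pos"],[.5,.0155,.075],[.4496,.0216,.088],[.559,.0085,.086],[.6690,-.0053,.088]): print(X,pr(X))
im,d=grab_frame('scene')
for u,v in ((350,172),(385,165),(365,200),(350,140)):
    a,b=180+u/4,150+v/4;print(u,v,unproj(p,(a,b),d[int(b),int(a)]).round(3))
E
```

```text
[0.49523193 0.02276937 0.05512471] [ 4.43183885e-01  2.03822366e-01 -5.58545392e-01 -1.78055695e-05
 -8.08173599e-01  4.87121795e-01]
cam [ 1.11 -0.85  0.69]
[0.49523193 0.02276937 0.05512471] [364. 220.]
[0.5, 0.0155, 0.075] [363. 199.]
[0.4496, 0.0216, 0.088] [300. 154.]
[0.559, 0.0085, 0.086] [439. 215.]
[0.669, -0.0053, 0.088] [593. 278.]
350 172 [0.5   0.002 0.1  ]
385 165 [0.512 0.022 0.099]
365 200 [0.501 0.016 0.074]
350 140 [0.499 0.005 0.12 ]
```

```bash
python3 - <<'E'
from h import *
im,d=grab_frame('scene');p=camera_params("scene")
for u in (268,272,276):
    for v in range(184,206,2): print(u,v,im[v,u],unproj(p,(u,v),d[v,u]).round(3))
c=im[165:225,230:310];c=(255*(c/255.)**.5).astype(np.uint8)
cv2.imwrite('pics/s3.png',cv2.resize(c,(800,600),interpolation=cv2.INTER_NEAREST))
E
```

```text
268 184 [158 169 169] [0.499 0.007 0.122]
268 186 [159 170 169] [0.499 0.007 0.116]
268 188 [159 170 169] [0.502 0.002 0.114]
268 190 [159 169 169] [0.501 0.004 0.108]
268 192 [159 170 169] [0.501 0.004 0.102]
268 194 [137 144 144] [0.502 0.002 0.098]
268 196 [48 46 44] [0.409 0.132 0.001]
268 198 [162 156 158] [0.49  0.019 0.075]
268 200 [154 151 151] [0.496 0.009 0.076]
268 202 [150 146 147] [0.498 0.007 0.072]
268 204 [149 145 146] [0.495 0.011 0.063]
272 184 [32 30 31] [0.505 0.015 0.12 ]
272 186 [34 32 31] [0.504 0.016 0.114]
272 188 [33 32 33] [0.505 0.015 0.109]
272 190 [34 31 30] [0.503 0.018 0.101]
272 192 [34 32 33] [0.504 0.016 0.097]
272 194 [37 35 34] [0.504 0.016 0.092]
272 196 [45 42 42] [0.418 0.139 0.   ]
272 198 [66 64 63] [0.425 0.129 0.001]
272 200 [141 138 139] [0.502 0.018 0.074]
272 202 [153 148 150] [0.508 0.01  0.074]
272 204 [149 144 145] [0.51  0.006 0.071]
276 184 [157 168 167] [0.512 0.022 0.118]
276 186 [158 169 167] [0.514 0.019 0.115]
276 188 [158 169 168] [0.511 0.022 0.108]
276 190 [158 169 169] [0.511 0.023 0.101]
276 192 [155 165 164] [0.509 0.025 0.094]
276 194 [52 51 51] [0.423 0.152 0.002]
276 196 [47 44 44] [ 0.427  0.146 -0.   ]
276 198 [45 42 42] [ 0.432  0.138 -0.002]
276 200 [95 92 92] [ 0.439  0.127 -0.   ]
276 202 [139 137 137] [0.518 0.012 0.076]
276 204 [153 150 151] [0.522 0.006 0.075]
```

View pics/s3.png

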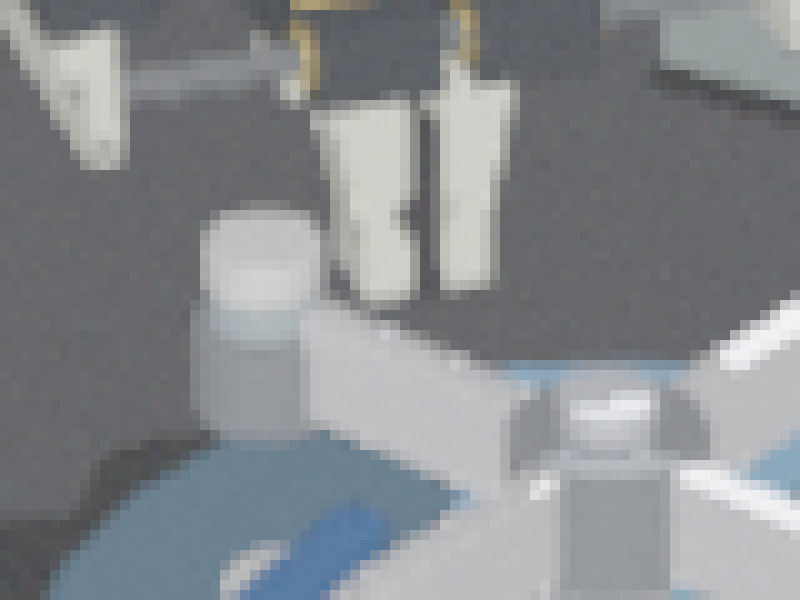

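```bash
python3 - <<'E'
from ang import *
P,h=ang("wrist")
p=camera_params("wrist");R=np.array(p["R"]);t=np.array(p["t"]);c=-R.T@t
s=arm.get_state();print("cam",c,"tcp",s["eef_pos"],"force",s["force"],s["width"])
z=P[...,2];print("bench/disc z hist",np.histogram(z[z>-.1],bins=np.arange(-.06,.2,.02)))
im,_=grab_frame("wrist");cv2.imwrite("pics/w3.png",im)
E
```

```text
wrist pin 1797 [229.4 150.8] [0.5596 0.0079] r 0.0008 ang -43.84
wrist white 3605 [431.2  32. ] [ 0.5456 -0.0997] r 0.109 ang -97.05
wrist white 2306 [ 61.5 250.6] [0.573  0.1154] r 0.1078 ang 82.51
wrist stripe 804 [360.8  44.1] [ 0.5639 -0.095 ] r 0.1036 ang -87.26
wrist bar 12 [425.2   1.2] [ 0.5574 -0.0923] r 0.1008 ang -90.92
cam [ 0.553659   -0.02170304  0.24759899] tcp [0.49520164 0.02264987 0.05501827] force [-0.37498013 -0.38399513 -0.12484663] 0.0002689484505686434
bench/disc z hist (array([    0,     0, 35727, 90721,    14,  1727, 16575,  8295,   486,
         548,  2034, 33912]), array([-6.00000000e-02, -4.00000000e-02, -2.00000000e-02,  1.38777878e-17,
        2.00000000e-02,  4.00000000e-02,  6.00000000e-02,  8.00000000e-02,
        1.00000000e-01,  1.20000000e-01,  1.40000000e-01,  1.60000000e-01,
        1.80000000e-01]))
```

View pics/w3.png

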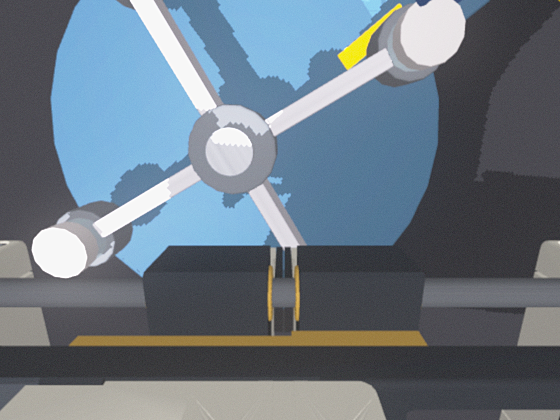

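The scene view shows the shut tips ending about 38 mm above the reported TCP. The fingers passed over the arm and the wheel has not moved, while camera poses and TCP agree. I now measure the tips and the white end pieces on the rail.

```bash
python3 - <<'E'
from h import *
s=arm.get_state();R0=Ro.from_euler("xyz",s["ee_rot"])
im,d=grab_frame('scene');p=camera_params("scene")
K=np.array(p["mtx"]);R=np.array(p["R"]);t=np.array(p["t"]);v,u=np.mgrid[:420,:560]
P=(np.stack([(u-K[0,2])/K[0,0],(v-K[1,2])/K[1,1],np.ones_like(u)],-1)*d[...,None]-t)@R
T=R0.inv().apply((P-s["eef_pos"]).reshape(-1,3)).reshape(P.shape)*1e3
m=(d>0)&(abs(T[...,0])<60)&(abs(T[...,1])<110)&(T[...,2]>-160)&(P[...,2]>.08)&(np.hypot(P[...,0]-.4496,P[...,1]-.0216)>.025)&(np.hypot(P[...,0]-.559,P[...,1]-.0085)>.03)&(P[...,2]>.09)
for y0 in range(-110,110,10):
    w=m&(T[...,1]>=y0)&(T[...,1]<y0+10)
    if w.sum(): a=T[w];i=np.argsort(-a[:,2])[:6];print(y0,w.sum(),"lowest z",np.median(a[i],0).round(),"x range",a[a[:,2]>-90][:,0].round().tolist()[:0],np.percentile(a[:,0],[2,98]).round())
E
```

```text
-110 1 lowest z [   9. -110.  -37.] x range [] [9. 9.]
-100 45 lowest z [  40.  -92. -127.] x range [] [-30.  42.]
-90 133 lowest z [  10.  -81. -102.] x range [] [-35.  43.]
-80 128 lowest z [   2.  -80. -103.] x range [] [-30.  43.]
-70 74 lowest z [  32.  -65. -114.] x range [] [-18.  40.]
-60 47 lowest z [  32.  -56. -113.] x range [] [ 2. 37.]
-50 61 lowest z [  32.  -45. -114.] x range [] [21. 33.]
-40 61 lowest z [  24.  -33. -124.] x range [] [21. 29.]
-30 59 lowest z [  23.  -23. -123.] x range [] [17. 30.]
-20 116 lowest z [ 12. -14. -42.] x range [] [10. 30.]
-10 191 lowest z [ 12.  -3. -39.] x range [] [ 4. 39.]
0 157 lowest z [ 13.   3. -38.] x range [] [10. 42.]
10 235 lowest z [ 13.  14. -39.] x range [] [-13.  42.]
20 115 lowest z [  5.  21. -76.] x range [] [-9. 43.]
30 104 lowest z [  14.   34. -100.] x range [] [-6. 43.]
40 58 lowest z [  34.   46. -113.] x range [] [-18.  37.]
50 60 lowest z [  33.   57. -114.] x range [] [-23.  35.]
60 59 lowest z [  32.   63. -114.] x range [] [-25.  35.]
70 98 lowest z [  34.   72. -113.] x range [] [-31.  44.]
80 169 lowest z [  -0.   89. -102.] x range [] [-34.  44.]
90 112 lowest z [   2.   95. -125.] x range [] [-33.  42.]
```

Everything is consistent with the real tip being 38 mm behind the reported TCP, so I work with TCP z = 0.019 (tip 0.057). I back off and redo the approach.

```bash
sed -i 's/,\.055\]/,.019]/' arc.py; python3 -c "
from arc import *
print(row(np.r_[tgt(173,40)[:2],.06],-7))"
```

```text
(array([27.4, 37.6, -5. ]), array([ 0.   ,  0.   , -0.519]))
```

```bash
python3 -m jog '[[[14,19,-5,0,0,-0.26,0],[27,38,-5,0,0,-0.519,0],[27,38,-5,0,0,-0.519,0],[27,38,-5,0,0,-0.519,0],[27,38,-5,0,0,-0.519,0]]]' && python3 -m jog '[[[0,0,15,0,0,0,0],[0,0,30,0,0,0,0],[0,0,41,0,0,0,0],[0,0,41,0,0,0,0]]]'; python3 arc.py 173 173 4 40 28;echo; python3 arc.py 173 113 16 28 22
```

```text
t: 6.05
eef_pos: [0.4941, -0.0238, 0.0599]
ee_rot: [3.142, 0.0, -0.126]
force: [0.4, 0.7, 0.2]
width: 0.0006
gripper_force: 0.0
t: 6.55
eef_pos: [0.4932, -0.024, 0.0177]
ee_rot: [3.141, 0.002, -0.123]
force: [-0.8, -0.2, 0.5]
width: 0.0004
gripper_force: 0.0
[ 1. -3.] -1.3 -0.0
[ 1. -6.] -1.3 -0.0
[ 1. -9.] -1.3 -0.0
[  1. -12.] -1.3 -0.0

[ -0. -17.] -1.3 0.06
[ -2. -21.] -1.3 0.13
[ -3. -26.] -1.3 0.2
[ -4. -30.] -1.3 0.26
[ -4. -35.] -1.3 0.33
[ -4. -40.] -1.3 0.39
[ -4. -44.] -1.3 0.46
[ -3. -49.] -1.3 0.52
[ -2. -53.] -1.3 0.59
[ -1. -58.] -1.3 0.65
[  0. -62.] -1.4 0.72
[  2. -66.] -1.4 0.78
[  4. -70.] -1.4 0.85
[  7. -74.] -1.4 0.92
[  9. -78.] -1.4 0.98
[ 12. -81.] -1.4 1.05
```

```bash
python3 -m jog '[[[1,-3,0,0,0,0,0],[1,-8,0,0,0,0,0],[1,-12,0,0,0,0,0],[0,-17,0,0,0,0.06,0],[-2,-21,0,0,0,0.13,0],[-3,-26,0,0,0,0.2,0],[-4,-30,0,0,0,0.26,0],[-4,-35,0,0,0,0.33,0],[-4,-40,0,0,0,0.39,0],[-4,-44,0,0,0,0.46,0],[-3,-49,0,0,0,0.52,0],[-2,-53,0,0,0,0.59,0],[-1,-58,0,0,0,0.65,0],[0,-62,0,0,0,0.72,0],[0,-62,0,0,0,0.72,0]]]'; python3 ang.py top wrist
```

```text
t: 8.43
eef_pos: [0.5019, 0.0381, 0.0192]
ee_rot: [-3.141, -0.0, -0.842]
force: [-0.2, -0.8, -0.4]
width: 0.0003
gripper_force: 0.0
top red 120 [291.3 183.7] [ 0.6344 -0.0721] r 0.1103 ang -46.91
top pin 62 [257.  217.5] [0.5597 0.0055] r 0.0031 ang -77.71
top white 147 [290.4 253.5] [ 0.4789 -0.0668] r 0.11 ang -136.76
top white 66 [222.8 180.5] [0.6445 0.0814] r 0.1124 ang 40.44
top stripe 112 [303.8 219.6] [ 0.5626 -0.1022] r 0.1108 ang -88.15
top bar 100 [313.9 213.4] [ 0.5631 -0.1189] r 0.1275 ang -88.15
top block 163 [330.7 213.5] [ 0.5621 -0.155 ] r 0.1635 ang -88.9
wrist pin 2915 [223.9 157.2] [0.5595 0.0079] r 0.0008 ang -47.95
wrist white 4868 [502.3 149.2] [ 0.4809 -0.0667] r 0.1085 ang -136.09
wrist stripe 769 [351.6  13.2] [ 0.5617 -0.0873] r 0.0959 ang -88.39
```

```bash
python3 - <<'E'
from arc import *
s=arm.get_state();a=np.deg2rad(133.2);e=np.array([np.cos(a),np.sin(a)]);n=np.array([-e[1],e[0]]);r=(s["eef_pos"][:2]-C)*1e3;o=n@r;print("al",e@r,"off",o)
for th in np.linspace(133,97,11)[1:]:
    q,b=row(tgt(th,o),th-180);print(th,q[:2].round(),q[2],b[2].round(2))
E
```

```text
al 60.58153682641579 off 21.62918693747071
129.4 [-1. -4.] 0.1 0.04
125.8 [-2. -8.] 0.1 0.1
122.2 [ -3. -12.] 0.1 0.17
118.6 [ -3. -16.] 0.1 0.23
115.0 [ -4. -20.] 0.1 0.29
111.4 [ -4. -24.] 0.1 0.36
107.8 [ -4. -28.] 0.1 0.42
104.2 [ -3. -32.] 0.1 0.48
100.6 [ -2. -36.] 0.1 0.55
97.0 [ -2. -40.] 0.1 0.61
```

```bash
python3 -m jog '[[[-1,-4,0,0,0,0.04,0],[-2,-8,0,0,0,0.1,0],[-3,-12,0,0,0,0.17,0],[-3,-16,0,0,0,0.23,0],[-4,-20,0,0,0,0.29,0],[-4,-24,0,0,0,0.36,0],[-4,-28,0,0,0,0.42,0],[-3,-32,0,0,0,0.48,0],[-2,-36,0,0,0,0.55,0],[-2,-40,0,0,0,0.61,0],[-2,-40,0,0,0,0.61,0]]]'; python3 ang.py top wrist; python3 - <<'E'
from arc import *
for w in (96,97,98):
    a=np.deg2rad(w);e=np.array([np.cos(a),np.sin(a)]);n=np.array([-e[1],e[0]]);r=(arm.get_state()["eef_pos"][:2]-C)*1e3;print(w,"al",e@r,"off",n@r)
E
```

```text
t: 9.9
eef_pos: [0.5302, 0.0658, 0.0189]
ee_rot: [3.142, 0.0, -1.451]
force: [-0.7, -0.1, -0.6]
width: 0.0003
gripper_force: 0.0
top red 73 [303.8 208.7] [ 0.5771 -0.0985] r 0.1086 ang -80.38
top pin 94 [255.7 218. ] [0.5585 0.0082] r 0.0006 ang -154.44
top white 148 [262.5 267.5] [ 0.4498 -0.0059] r 0.1101 ang -172.5
top white 132 [248.9 170.2] [0.6671 0.0227] r 0.109 ang 7.47
top stripe 32 [297.  220.2] [ 0.5613 -0.0857] r 0.0943 ang -88.57
top stripe 28 [311.6 219.5] [ 0.5626 -0.1208] r 0.1293 ang -88.43
top bar 94 [314.6 213.6] [ 0.5625 -0.1205] r 0.129 ang -88.45
top block 159 [330.7 213.5] [ 0.5622 -0.1551] r 0.1636 ang -88.9
wrist pin 2904 [227.6 157.8] [0.5591 0.0079] r 0.0006 ang -77.76
wrist white 4825 [505.3 154.5] [ 0.4517 -0.0064] r 0.1084 ang -172.1
96 al 59.94524813514653 off 22.627746014440728
97 al 60.331026803707864 off 21.578110864684408
98 al 60.698428057065 off 20.521902813326832
```

```bash
python3 - <<'E'
from arc import *
for th in (96,94,92.5,91.7):
    q,b=row(tgt(th,21.05),th-180);print(th,q[:2],b[2].round(3))
E
```

```text
96 [-0.  -1.6] 0.015
94 [-0.7 -3.7] 0.05
92.5 [-1.1 -5.3] 0.076
91.7 [-1.4 -6.2] 0.09
```

```bash
python3 -m jog '[[[0,-1.6,0,0,0,0.015,0],[-0.7,-3.7,0,0,0,0.05,0],[-1.1,-5.3,0,0,0,0.076,0],[-1.4,-6.2,0,0,0,0.09,0],[-1.4,-6.2,0,0,0,0.09,0],[-1.4,-6.2,0,0,0,0.09,0]]]'; python3 ang.py top wrist
```

```text
t: 10.75
eef_pos: [0.5364, 0.0679, 0.019]
ee_rot: [-3.141, 0.0, -1.543]
force: [-1.0, 0.5, -0.5]
width: 0.0001
gripper_force: 0.3
top red 51 [303.9 217.1] [ 0.5583 -0.0983] r 0.1068 ang -90.36
top pin 94 [255.6 218. ] [0.5586 0.0085] r 0.0004 ang -177.21
top white 143 [257.3 268.1] [0.4488 0.0055] r 0.1103 ang -178.42
top white 133 [253.8 169.8] [0.6678 0.0117] r 0.1088 ang 1.66
top stripe 11 [313.4 219.2] [ 0.5632 -0.1251] r 0.1337 ang -88.22
top bar 93 [315.  213.5] [ 0.5627 -0.1213] r 0.1298 ang -88.37
top block 159 [330.7 213.5] [ 0.5622 -0.1551] r 0.1637 ang -88.89
wrist pin 2910 [229.6 158.8] [0.5591 0.0079] r 0.0006 ang -83.59
wrist white 4769 [506.5 158.5] [0.4507 0.0047] r 0.1084 ang -177.98
```

```bash
python3 -m jog '[[[0,4,0,0,0,0,0],[0,9,0,0,0,0,0],[0,14,0,0,0,0,0],[0,14,-50,0,0,0,0],[0,14,-100,0,0,0,0],[0,14,-140,0,0,0,0],[0,14,-140,0,0,0,0]]]'; python3 ang.py top wrist; python3 -c "
from h import *
grab_frame('top')
p=camera_params('top')
for r in spot_in('start_top','top'): print(r, onplane(p,r['uv'],.052))
print(row([.436,.338,.15],-30),arm.get_state()['q'])"
```

```text
t: 11.72
eef_pos: [0.524, 0.0683, 0.1626]
ee_rot: [-3.135, 0.002, -1.542]
force: [0.9, 0.4, -0.9]
width: 0.0006
gripper_force: 0.0
top red 53 [303.8 217. ] [ 0.5585 -0.098 ] r 0.1065 ang -90.24
top pin 93 [255.5 218. ] [0.5586 0.0086] r 0.0004 ang 166.11
top white 145 [257.2 268.1] [0.4489 0.0055] r 0.1102 ang -178.44
top white 130 [253.9 169.7] [0.6682 0.0115] r 0.1093 ang 1.57
top stripe 11 [313.4 219.2] [ 0.5632 -0.1251] r 0.1337 ang -88.22
top bar 93 [315.  213.5] [ 0.5627 -0.1213] r 0.1298 ang -88.37
top block 161 [330.7 213.5] [ 0.5622 -0.1551] r 0.1636 ang -88.88
wrist red 327 [237.6   4.9] [ 0.5606 -0.0895] r 0.098 ang -89.07
wrist pin 676 [241.6 140.2] [0.5588 0.008 ] r 0.0005 ang -114.53
wrist white 1074 [109.2 140.2] [0.6677 0.0109] r 0.1088 ang 1.27
wrist white 1051 [373.9 140.1] [0.4498 0.0049] r 0.1093 ang -178.11
wrist stripe 69 [251.7  38.8] [ 0.5577 -0.0848] r 0.0934 ang -90.81
(array([-273.1,   77.7,    7.8]), array([ 0.002,  0.   , -1.019])) [ 5.01493065e-01  1.40491893e-01 -3.63576466e-01 -3.65280149e-04
 -1.06857583e+00 -4.73410797e-01]
```

The red vial measures -88.4° against the needle at -88.3°, and it stayed there after I backed off. Next is the button.

```bash
python3 -m jog '[[[-60,17,0,0,0,-0.17,0],[-120,34,0,0,0,-0.34,0],[-180,51,0,0,0,-0.51,0],[-235,67,4,0,0,-0.68,0],[-273,78,8,0,0,-0.85,0],[-273,78,8,0,0,-1.019,0],[-273,78,8,0,0,-1.019,0],[-273,78,8,0,0,-1.019,0],[-273,78,8,0,0,-1.019,0]]]'; python3 - <<'E'
from h import *
p=camera_params('wrist');im,d=grab_frame('wrist');cv2.imwrite("pics/w5.png",im)
H,S,V=cv2.split(cv2.cvtColor(im,cv2.COLOR_BGR2HSV));m=((H>45)&(H<85)&(S>100)&(V>50)).astype(np.uint8)
k,l,st,ce=cv2.connectedComponentsWithStats(m)
for i in range(1,k):
    if st[i,4]>40: print(st[i],ce[i],onplane(p,ce[i],.052),unproj(p,ce[i],d[int(ce[i][1]),int(ce[i][0])]))
print(row([.436,.338,.03],-30))
E
```

```text
t: 13.05
eef_pos: [0.4368, 0.3376, 0.1508]
ee_rot: [3.141, 0.0, -0.527]
force: [-0.2, 0.1, -1.0]
width: 0.0008
gripper_force: 0.0
[   0  129   53  149 1110] [ 22.75765766 205.60540541] [0.56073432 0.55378087 0.052     ] [0.56919164 0.58902168 0.01148651]
[267 189  30  32 756] [281.54232804 204.62962963] [0.43656003 0.33899957 0.052     ] [0.43658826 0.33898233 0.05212987]
(array([-9.000e-01,  1.000e-01,  1.209e+02]), array([ 0.   ,  0.   , -0.003]))
```

View pics/w5.png

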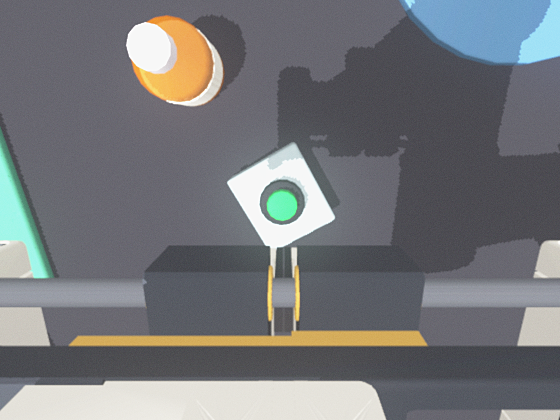

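The wrist picture shows the green button at (281,204), and its height of 0.052 m fits. The bottle at (175,60) is well clear. I descend onto the button.

```bash
python3 -m jog '[[[0,1,50,0,0,0,0],[0,1,95,0,0,0,0],[0,1,120,0,0,0,0],[0,1,130,0,0,0,0],[0,1,136,0,0,0,0],[0,1,140,0,0,0,0],[0,1,140,0,0,0,0]]]'; python3 ang.py top | grep -E "white|red"
```

```text
t: 13.98
eef_pos: [0.4364, 0.3373, 0.0119]
ee_rot: [-3.141, -0.0, -0.524]
force: [-1.0, -2.8, 4.5]
width: 0.0006
gripper_force: 2.3
top red 51 [304.1 217.3] [ 0.5578 -0.0987] r 0.1072 ang -90.62
top white 143 [257.2 268.1] [0.4489 0.0056] r 0.1102 ang -178.47
top white 140 [206.  220.1] [0.5555 0.118 ] r 0.1096 ang 91.85
top white 131 [253.9 169.6] [0.6683 0.0115] r 0.1094 ang 1.57
```

```bash
python3 -m jog '[[[0,0,2,0,0,0,0],[0,0,4,0,0,0,0],[0,0,5,0,0,0,0],[0,0,5,0,0,0,0]]]'
```

```text
t: 14.52
eef_pos: [0.4367, 0.3375, 0.011]
ee_rot: [-3.139, -0.001, -0.522]
force: [-14.5, -10.0, 44.4]
width: 0.0003
gripper_force: 22.2
```

```bash
python3 - <<'E'
from h import *
im,d=grab_frame('scene');p=camera_params("scene");s=arm.get_state();R0=Ro.from_euler("xyz",s["ee_rot"])
c=im[110:185,270:370];cv2.imwrite('pics/s6.png',cv2.resize(c,(800,600),interpolation=cv2.INTER_CUBIC))
print(s["force"],s["eef_pos"])
H,S,V=cv2.split(cv2.cvtColor(im,cv2.COLOR_BGR2HSV));m=(H>45)&(H<85)&(S>90)&(V>40);m[:110]=0;m[185:]=0;m[:,:270]=0;m[:,345:]=0
ys,xs=np.where(m);print(len(ys));
for v,u in list(zip(ys,xs))[::4]: print(u,v,unproj(p,(u,v),d[v,u]).round(3))
E
```

```text
[-13.54973303 -10.09359425  44.30263913] [0.43672542 0.33750483 0.01093671]
18
317 157 [0.447 0.332 0.048]
311 158 [0.43  0.326 0.043]
318 158 [ 1.108 -0.851  0.693]
313 159 [0.439 0.323 0.043]
317 159 [0.448 0.331 0.042]
```

View pics/s6.png

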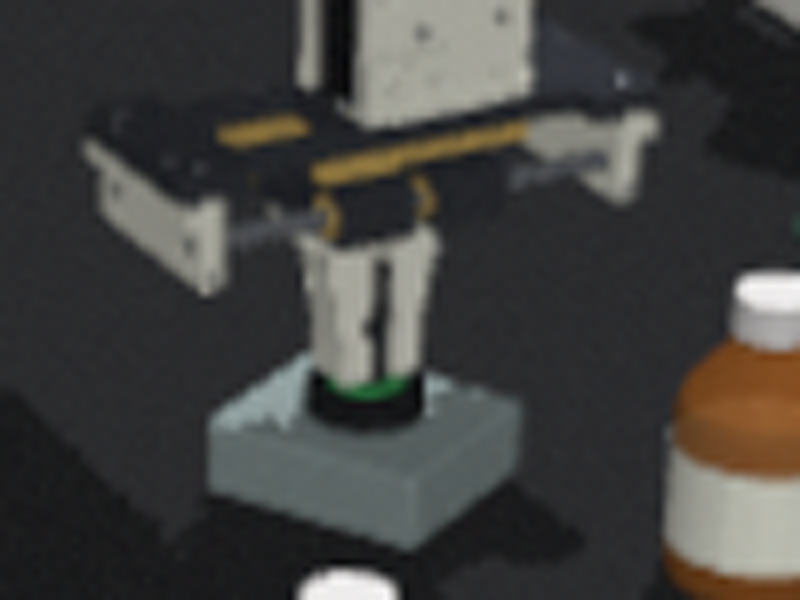

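Green still shows as a thin sliver under the tips at crop (365,388), so the tip is pressing against a hard stop. I release in steps to confirm the spring travel.

```bash
for i in 1 2 3 4; do python3 -m jog '[[[0,0,-1.5,0,0,0,0],[0,0,-3,0,0,0,0]]]' | grep -E "eef|force: \["; done; python3 -m jog '[[[0,0,-3,0,0,0,0],[0,0,-3,0,0,0,0]]]' | grep -E "eef|force: \["
```

```text
eef_pos: [0.4365, 0.3374, 0.0116]
force: [-2.8, -4.9, 9.2]
eef_pos: [0.4364, 0.3374, 0.013]
force: [-0.4, -2.6, 4.6]
eef_pos: [0.4364, 0.3376, 0.0152]
force: [0.7, -1.6, 2.4]
eef_pos: [0.4362, 0.3378, 0.018]
force: [0.2, -0.1, -0.5]
eef_pos: [0.4361, 0.3377, 0.0211]
force: [0.3, -0.2, -0.5]
```

The spring force faded over about 6 mm above the hard stop, so the press was full. I lift clear, check and hand in.

```bash
python3 -m jog '[[[0,0,-40,0,0,0,0],[0,0,-90,0,0,0,0],[0,0,-130,0,0,0,0],[0,0,-130,0,0,0,0],[0,0,-130,0,0,0,0]]]'; python3 ang.py top | grep -E "white|red|bar"; python3 - <<'E'
from h import *
im,d=grab_frame('wrist');p=camera_params('wrist')
for r in spot_in('start_top','wrist')[:1]:
    u,v=r["uv"];print("button",unproj(p,r["uv"],d[int(v),int(u)]).round(4))
a=cv2.imread("pics/scene0.png").astype(int);b,_=grab_frame('scene')
for n,(x0,x1,y0,y1) in dict(bottle=(350,380,145,190),spare=(138,160,272,306),beaker=(203,242,284,334)).items(): print(n,abs(a-b)[y0:y1,x0:x1].mean())
E
```

```text
t: 16.45
eef_pos: [0.4356, 0.3371, 0.1504]
ee_rot: [3.141, 0.001, -0.524]
force: [-0.8, 0.5, -0.3]
width: 0.0003
gripper_force: 0.0
top red 50 [304.1 217.2] [ 0.558  -0.0987] r 0.1072 ang -90.53
top white 144 [257.2 268. ] [0.449  0.0056] r 0.1101 ang -178.48
top white 141 [206. 220.] [0.5557 0.118 ] r 0.1095 ang 91.75
top white 135 [253.9 169.8] [0.6679 0.0115] r 0.109 ang 1.56
top bar 93 [315.  213.5] [ 0.5627 -0.1213] r 0.1298 ang -88.37
button [0.4362 0.3396 0.0516]
bottle 1.0525925925925925
spare 1.1711229946524064
beaker 0.8326495726495726
```

```bash
python3 -c "
from station import arm
print(arm.job_done())"
```

```text
the job is handed in; nothing more can be done
None
```

I handed the job in at about 16 s of robot time: the red vial measured within about 0.5° (roughly 1 mm) of the needle, the start button had been pressed fully and was up again, and the bottle, beaker and loose vial showed no movement; the judge's verdict was not returned.

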